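# Fit the drill plate over the jig's dowel and hold it down

### The job

Pick up the aluminium drill plate by its black handle and lay it level between the cheeks of the green drill jig, on top of the dowel and about two centimetres short of home; then slide it along the cheeks until the hidden hole in its underside drops on to the dowel. Press it down against the spring lifters until it is fully home on its seat and finish like that, still gripping the handle and holding the plate down. Be gentle: never bear on the jig with more than 50 N, and leave the other things on the bench where they are.

Things in the scene. Friction and masses are not known exactly. Their poses are not given: they have to be found in the camera images.
- drill_plate: Loose bare-aluminium plate, 110 (x) x 70 (y) x 16 mm, about 0.4 kg. Black bar handle on its middle: 50 mm along x, 20 wide (y), from 16 to 54 mm above the underside. Steel drill bushes in its top at x = +-42 mm. Hidden in the middle of the underside: a round hole, 17 mm wide, 16 deep, mouth bevelled 2 mm. Origin: centre of the underside (hole's mouth). Same when turned half round.
- jig: Green drill jig fixed to the bench, base 180 (x) x 110 (y) x 18 mm; origin at the centre of its underside. Two dark steel cheeks run along its x, 120 mm long, inner faces 75 mm apart, tops 44 mm above the origin; the channel is open at both ends and takes the plate lengthwise (x along x).
- dowel_tip (a point): Top centre of the jig's steel dowel, 38 mm above the jig's origin and 14 mm above the seat. The dowel stands upright in the middle, 14 mm in diameter, tip bevelled to a 7 mm flat over its top 5 mm. A plate that rides on it has its origin at this height; one that has dropped on rests about 6 mm lower, on the lifters.
- seat (a point): Middle of the seat (two steel strips just inside the cheeks), 24 mm above the jig's origin, on the dowel's axis; axes as the jig's. The origin of a plate pressed fully home coincides with it.
- lifter0 (a joint): Travel (m) of one of the jig's four brass spring lifters (at x = +-40, y = +-20 mm): 0 up, its top 8 mm above the seat; 0.008 when the plate is pressed home. The four carry the plate's weight; pressing it down takes 2 N at first and 5 to 7 N at the seat, which is hard, and it springs up again if let go.
- tape_measure: Yellow tape measure, 66 x 89 x 39 mm, a bystander; origin at the centre of its underside.
- bearing: Ball bearing lying flat, 52 mm in diameter, 14 mm high, a bystander; origin at the centre of its underside.
- piston: Grey metal engine piston, 77 mm in diameter, 57 mm high, a bystander; origin at the centre of its underside.
- grease_tin: Open blue and yellow tin, 68 mm in diameter, 42 mm high, a bystander; origin at the centre of its underside.
- bench_vice: Big dark bench vice bolted between the left and right halves of the bench, an obstacle: its top is 172 mm above the bench top, it is about 0.15 m wide (y) and reaches from the bench's front edge to about x = 0.65 m. Plate and jig lie on opposite sides of it. Origin 90 mm below the bench top, within the vice.
Things that resemble listed ones, but are neither listed nor needed, are in the scene too. What is shaped like the drill_plate but pink is not meant.

How it is judged:
By the outcome, as a careful person would: the job done as asked, in the order asked, and still so for the second after the job is handed in, while the arm keeps its last pose, push and grip.
It also fails if it takes over 54 s, if anything falls off the work surface, if the arm or the gripper's body presses on something with over 40 N, if the wrist force passes 120 N, or if a joint passes its speed limit or range.

### The arm

A 6-joint arm with a two-finger parallel gripper is mounted at the origin on a cart in front of the work surface, level with it; the furniture and walls round the work are solid. World frame = base frame: x ahead of the robot, y to its left, z up, the work surface at z = 0. Lengths are in m, angles in rad, forces in N, time in s.
With the tool pointing down it reaches from about 0.25 to 0.775 m from the base axis. Payload 4 kg.
Tool frame: the origin (TCP) lies at the very end of the fingers, on their centre line; the grasp point (between the pads) lies 19 mm behind it (robot.hold_point_z is the distance from the TCP to the grasp point, in m); z points along the fingers, y is the line along which they close (so a half turn about z gives the same grasp; the last joint's range is limited). The gripper opens to 94 mm and grips with 3 to 60 N. Pads are 16 mm wide; open, the fingers measure 119 mm over their backs; the gripper's body (75 mm by 177 mm) begins 78 mm behind the grasp point.
Start: joints at [-1.24, 0.087, 1.371, -0, 1.684, -0.103], TCP at [0.231, -0.499, 0.182] pointing down, gripper open.
Joint ranges: [-3.1, 3.1], [-0.76, 2.03], [0.27, 2.55], [-1.08, 4.22], [0.17, 2.65], [-2.57, 2.57]. Speed limits (rad/s): [2.79, 2.79, 3.14, 3.14, 3.14, 3.14].

### API

Orientations are given as [roll, pitch, yaw] about the fixed x, y, z axes, in that order (R = Rz(yaw) Ry(pitch) Rx(roll)).
In Python, from bench import robot gives the robot as it stands.
- The arm moves only by the tool carry_out, never from a script. Its argument "steps" is a list of rows, each a list of 3 entries, a list of its own where there are three numbers: the shift along the tool's x, y, z in m, then the turn about the tool's z in units of 10 degrees (1.0 is 10 degrees), then the closure, from -1 (fully open) to 1 (shut). In form: [[[tx, ty, tz], roll, jaw], ...]. A call has 1 to 10 rows; each row is the pose to reach, as a shift and turn from the pose commanded when the call began, along the tool's axes at that moment; what a row does not reach only later rows make up. A row lasts 1/8 s, in which the tool goes at most 62.5 mm and 10.7 degrees, less where a joint would pass 70% of its speed; a pose out of reach is approached as far as the arm can. A call with a gripper value outside its range is refused whole. The fingers move at their own pace and stop on an object; the grip force is fixed at half the most. Time passes only in rows, so rows that repeat a pose let the fingers close. It gives the time, the measured TCP pose, the force, the opening and the grip force at its end, in the units of the state.
- robot.get_obs(): the state, without advancing time (a new reading comes with each control period).
- robot.snapshot(name): name is "side" or "top" or "wrist"; returns a dict with "image" (384x512x3 uint8, red, green, blue), "z_map" (384x512 float32, m along the optical axis (not along the pixel's ray), 0 where there is no reading), "mtx" (3x3 intrinsics, pixels), "R" (3x3) and "t" (3): a world point X has camera coordinates R X + t. Camera axes: x right, y down, z forward; pixel columns grow to the right and rows downward; lengths in m; the calibration is good to about 2 mm. A picture is of the moment at which its call begins.
- robot.close_job(): hands the job in; it is judged then, once.
The state is a dict: "time": time; "joint_positions": joint angles; "qvel": joint speeds; "joint_torque": joint torques, N m; "tool_pos": TCP position; "ee_rot": TCP orientation; "wrist_force": force on the tool from outside, world axes, zero at the start; "wrist_torque": the same for the moment, N m; "width": finger opening in m; "finger_force": force on a finger pad.
Only numpy, scipy, OpenCV 4.12 (cv2) and the standard library are available. Lean on these libraries where they do the work, as an engineer would, in place of code of your own. Each camera call takes 0.05 s, during which the arm holds its last target. There are 200 camera calls.

## Working session

There is one attempt and no reset: what is moved stays moved. The work goes in short steps, Python scripts to look and compute and a tool call to move; the robot and the scene stay as the last step left them, time stands still between calls to the robot, and variables do not carry over. Pictures are saved under pics/ and viewed, at most 10 in all, crops included, and the job is handed in when it is done.

Besides the shell and the picture viewer there is one more tool, called after "Request:" as a command line: name --argument value ..., lists and objects as JSON in quotes. carry_out: Moves the arm, as the interface text tells. Its arguments: {"type":"object","properties":{"steps":{"type":"array","items":{"type":"array"}}},"required":["steps"]}

```bash
ls; mkdir -p pics
cat > h.py <<'E'
import numpy as np, cv2
from bench import robot
def snap(n,f=None):
    s=robot.snapshot(n)
    np.savez('pics/'+(f or n)+'.npz',**s)
    if f: cv2.imwrite('pics/'+f+'.png',s['image'][:,:,::-1])
    return s
def world(s):
    z=s['z_map'];h,w=z.shape;u,v=np.meshgrid(np.arange(w),np.arange(h))
    c=np.stack([u,v,np.ones_like(u)],-1)@np.linalg.inv(s['mtx']).T*z[...,None]
    return (c-s['t'])@s['R']
def proj(s,X):
    c=s['R']@np.array(X)+s['t'];p=s['mtx']@c;return p[:2]/p[2]
E
python3 - <<'E'
from h import *
a=snap('top','top1');b=snap('side','side1')
cv2.imwrite('pics/both.png',cv2.resize(np.vstack([a['image'],b['image']])[:,:,::-1],None,fx=.78,fy=.78))
print(robot.get_obs())
for s in(a,b):print(-s['R'].T@s['t'],s['R'][2],s['mtx'][0,0])
E
```

```text
pics
{'time': 0.1, 'joint_positions': array([-1.24010164e+00,  8.78643782e-02,  1.37209904e+00, -1.36707955e-06,
        1.68357584e+00, -1.03118141e-01]), 'qvel': array([-0.00090172,  0.00093379, -0.00361413,  0.00157219,  0.00116949,
        0.00041476]), 'joint_torque': array([ 2.87430237e-03, -3.41250587e+01, -3.03301978e+01,  7.20877480e-02,
        3.05026013e-02, -9.05659863e-05]), 'tool_pos': array([ 0.2309952 , -0.49855135,  0.18043246]), 'ee_rot': array([-3.13965625e+00, -1.99023231e-04,  4.33812482e-01]), 'wrist_force': array([-0.04822609,  0.70583029, -1.05779897]), 'wrist_torque': array([-0.00365177, -0.02571824,  0.03030472]), 'finger_force': 0.0, 'width': 0.09411500735463559}
[0.14809384 0.20803461 1.34677602] [ 0.30491782 -0.09504839 -0.94762383] 445.2898455117365
[0.42936737 0.88385668 0.59761294] [ 0.15638839 -0.80619802 -0.57060269] 358.0320893040644
```

View pics/top1.png

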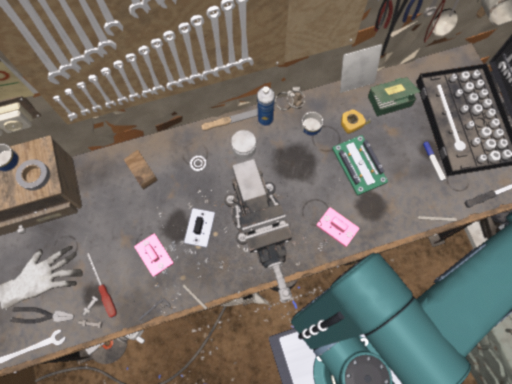

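View pics/side1.png

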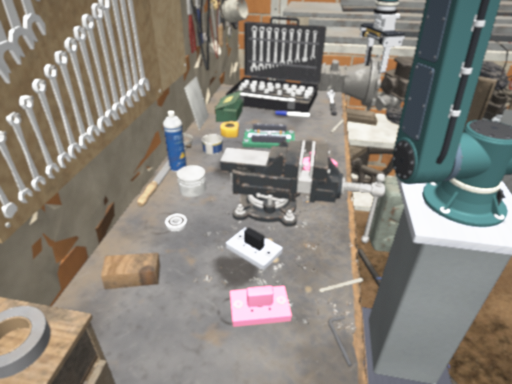

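The candidates for the plate are the white-grey plate with black handle at top (199,228), the pink plate at (153,254) and the pink plate at (338,226). I choose (199,228) because it is bare metal with a black handle. The green jig with dark cheeks is at (360,164), and the green box at (391,95) is not it. The vice is at (260,205).

Run:
```python
from h import *
s=dict(np.load('pics/top1.npz'));W=world(s);im=s['image'].astype(int)
def rect(m,name):
    p=W[m][:,:2].astype(np.float32); r=cv2.minAreaRect(p*1000)
    print(name,m.sum(),'ctr',np.round(r[0],1),'size',np.round(r[1],1),'ang',round(r[2],1),'mean',p.mean(0).round(4),'z',np.median(W[m][:,2]).round(4))
def box(u0,u1,v0,v1):
    b=np.zeros(im.shape[:2],bool);b[v0:v1,u0:u1]=1;return b
z=W[...,2];mx=im.max(-1)
P=box(175,222,200,255)
print('bench z',np.median(z[270:280,190:230]), np.median(z[170:185,165:180]))
rect(P&(z>.009)&(z<.026),'plate');rect(P&(z>.044),'handle')
J=box(325,395,130,200);g=(im[...,1]-im[...,0]>25)
rect(J&(z>.01)&(z<.03)&g,'base');rect(J&(z>.036)&(z<.052)&(~g),'cheeks')
n=J&(z>.036)&(z<.052)&~g
k,l,st,c=cv2.connectedComponentsWithStats(n.astype(np.uint8))
for i in range(1,k):
    if st[i,4]>15: rect(l==i,'c%d'%i)
c1=cv2.resize(s['image'][190:265,165:240],(390,390),interpolation=cv2.INTER_CUBIC);c2=cv2.resize(s['image'][127:202,323:398],(390,390),interpolation=cv2.INTER_CUBIC)
cv2.imwrite('pics/crop1.png',np.hstack([c1,c2])[:,:,::-1])
V=box(220,300,150,300)&(z>.06);print('vice',W[V].min(0),W[V].max(0))
o=robot.get_obs()
```

```text
bench z 0.0006848370680296224 0.000606732269916396
plate 685 ctr [537.4 291.5] size [ 87.9 171.3] ang 65.0 mean [0.5277 0.29  ] z 0.0171
handle 117 ctr [348.7 261.1] size [412.8  41.9] ang 9.0 mean [0.5189 0.2875] z 0.0535
base 781 ctr [ 574.8 -255.7] size [182.3 110.7] ang 6.0 mean [ 0.5661 -0.2504] z 0.0189
cheeks 319 ctr [ 574.3 -256.8] size [119.7 101.6] ang 5.3 mean [ 0.5717 -0.2566] z 0.0438
c1 153 ctr [ 578.1 -299.6] size [119.4  15.6] ang 5.3 mean [ 0.5769 -0.2997] z 0.0439
c2 153 ctr [ 570.6 -214.5] size [119.3  14.9] ang 6.9 mean [ 0.5672 -0.2134] z 0.0439
vice [0.14809384 0.04470554 0.06023822] [0.72010458 0.20803461 1.34677602]
```

View pics/crop1.png

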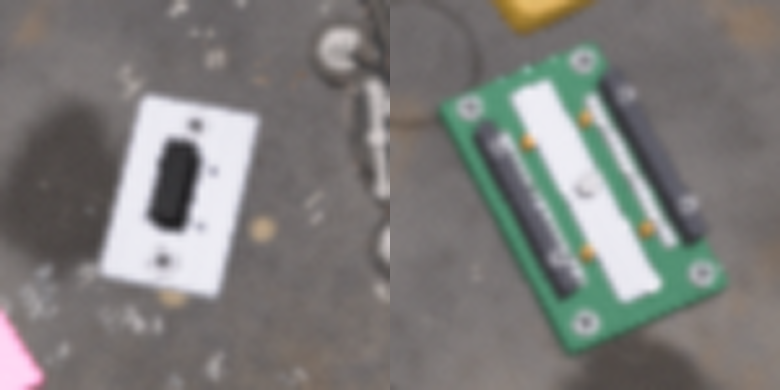

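The crop confirms the bare-aluminium plate with black handle, and the jig with its dowel at about (585,185) in the crop. Next I refine the plate and work out the path.

Run:
```python
from h import *
s=dict(np.load('pics/top1.npz'));W=world(s);z=W[...,2]
def big(m,name):
    k,l,st,c=cv2.connectedComponentsWithStats(m.astype(np.uint8),connectivity=4)
    i=1+np.argmax(st[1:,4]);p=(W[l==i][:,:2]*1000).astype(np.float32);r=cv2.minAreaRect(p)
    print(name,len(p),np.round(r[0],1),np.round(r[1],1),round(r[2],1))
b=np.zeros(z.shape,bool);b[200:255,175:222]=1
big(b&(z>.010)&(z<.1),'plate all');big(b&(z>.044)&(z<.07),'handle')
# vice extents
V=(z>.06)&(z<.25)&(W[...,0]>.2)&(W[...,0]<.8)&(abs(W[...,1]-.09)<.13)
V[:,:225]=0;V[:,305:]=0
p=W[V];print('vice',p.min(0),p.max(0))
# tape etc near jig: heights around jig
for n,u,v in(('tape',352,120),('tin',312,122),('pink',338,226)):print(n,W[v,u].round(3))
```

```text
plate all 803 [530.7 289.2] [ 71.2 110.9] 60.9
handle 114 [529.4 289.5] [20.7 51. ] 62.1
vice [ 0.2003149  -0.01494747  0.06005822] [0.79764487 0.18023984 0.18479919]
tape [ 0.72  -0.284  0.039]
tin [ 0.771 -0.167 -0.001]
pink [ 0.397 -0.109  0.051]
```

```bash
cat > c.py <<'E'
# commanded-pose tally: python3 c.py did tx ty tz roll | go x y z yawdeg
import sys,json,os,numpy as np
f='cmd.json';c=json.load(open(f)) if os.path.exists(f) else [0.231,-0.499,0.182,24.85]
a=sys.argv[1:]
while a:
    k,v=a[0],np.array(a[1:5],float);a=a[5:]
    y=np.radians(c[3]);R=np.array([[np.cos(y),np.sin(y),0],[np.sin(y),-np.cos(y),0],[0,0,-1]])
    if k=='did': c=[*(np.array(c[:3])+R@v[:3]),c[3]-10*v[3]];json.dump(c,open(f,'w'))
    else: print('row',np.round(R.T@(v[:3]-c[:3]),4),'roll',round((c[3]-v[3])/10,3))
print('cmd',np.round(c,4))
E
python3 c.py go .231 -.499 .27 24.85 go .42 -.05 .27 84.85
```

```text
row [ 0.     0.    -0.088] roll 0.0
row [ 0.3602 -0.328  -0.088 ] roll -6.0
cmd [ 0.231 -0.499  0.182 24.85 ]
```

Request:
carry_out --steps '[[[0,0,-0.06],0,-1],[[0.02,-0.02,-0.088],0,-1],[[0.36,-0.328,-0.088],-6,-1],[[0.36,-0.328,-0.088],-6,-1],[[0.36,-0.328,-0.088],-6,-1],[[0.36,-0.328,-0.088],-6,-1],[[0.36,-0.328,-0.088],-6,-1],[[0.36,-0.328,-0.088],-6,-1],[[0.36,-0.328,-0.088],-6,-1],[[0.36,-0.328,-0.088],-6,-1]]'

```text
time: 1.35
tool_pos: [0.4203, -0.047, 0.269]
ee_rot: [-3.141, -0.001, 1.486]
wrist_force: [-0.5, -1.0, -0.0]
width: 0.0939
finger_force: 0.0
```

```bash
python3 c.py did .36 -.328 -.088 -6 go .53 .289 .27 151 go .53 .289 .2 151; python3 -c "
from bench import robot;o=robot.get_obs();print(o)"
```

```text
row [0.3476 0.0793 0.    ] roll -6.615
row [0.3476 0.0793 0.07  ] roll -6.615
cmd [ 4.198e-01 -5.010e-02  2.700e-01  8.485e+01]
{'time': 1.35, 'joint_positions': array([-2.46023831e-01, -1.97106767e-01,  1.46943721e+00,  6.01969198e-04,
        1.87006253e+00, -1.60988609e-01]), 'qvel': array([ 0.36035419,  0.09956761, -0.08050411, -0.02360058, -0.0172271 ,
        0.38195344]), 'joint_torque': array([ -0.35445814, -22.44575858, -30.05363703,   0.32449739,
         0.06805073,  -0.18589617]), 'tool_pos': array([ 0.42030371, -0.04696338,  0.26899171]), 'ee_rot': array([-3.14089496e+00, -6.96193317e-04,  1.48593810e+00]), 'wrist_force': array([-0.50143478, -1.04592104, -0.03272917]), 'wrist_torque': array([-0.0067571 , -0.05630492, -0.01375275]), 'finger_force': 0.0, 'width': 0.09389555438797696}
```

Request:
carry_out --steps '[[[0.3475,0.0795,0],-6.6,-1],[[0.3475,0.0795,0],-6.6,-1],[[0.3475,0.0795,0],-6.6,-1],[[0.3475,0.0795,0],-6.6,-1],[[0.3475,0.0795,0],-6.6,-1],[[0.3475,0.0795,0],-6.6,-1],[[0.3475,0.0795,0.07],-6.6,-1],[[0.3475,0.0795,0.12],-6.6,-1],[[0.3475,0.0795,0.12],-6.6,-1],[[0.3475,0.0795,0.12],-6.6,-1]]'

```text
time: 2.6
tool_pos: [0.5317, 0.2893, 0.1521]
ee_rot: [3.139, 0.002, 2.633]
wrist_force: [0.3, -0.3, 0.9]
width: 0.0941
finger_force: 0.0
```

```bash
python3 c.py did .3475 .0795 .12 -6.6 go .53 .289 .024 151
python3 - <<'E'
from h import *
s=snap('wrist','w1');W=world(s);z=W[...,2];o=robot.get_obs();print(o['tool_pos'],o['ee_rot'],o['width'],np.degrees(o['joint_positions'][5]))
x,y=.53,.289
for n,m in(('plate',(z>.010)&(z<.07)),('handle',(z>.044)&(z<.07))):
    m&=(abs(W[...,0]-x)<.08)&(abs(W[...,1]-y)<.08)
    p=(W[m][:,:2]*1000).astype(np.float32);r=cv2.minAreaRect(p);print(n,len(p),np.round(r[0],1),np.round(r[1],1),round(r[2],1),p.mean(0))
E
```

```text
row [0.0002 0.     0.126 ] roll -0.015
cmd [5.3020e-01 2.8890e-01 1.5000e-01 1.5085e+02]
[0.53262401 0.28965179 0.15388722] [3.13588982 0.00445773 2.63259884] 0.09410433864422366 -37.65448894697173
plate 5727 [527.7 273.6] [129.1 118.2] 61.4 [528.55786 292.52103]
handle 899 [532.1 290.4] [19.6 50.3] 61.2 [530.6456  291.49548]
```

View pics/w1.png

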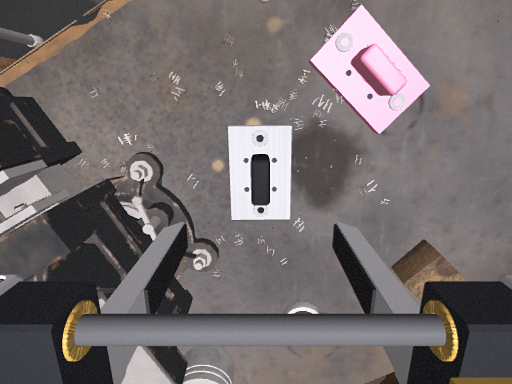

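The wrist picture shows the bare plate with black handle at (260,172), lined up between the fingers. The pink one at (370,70) and the vice at left (150,200) are clear. I'll descend and grip.

Request:
carry_out --steps '[[[-0.0005,-0.001,0.04],0,-1],[[-0.0005,-0.001,0.08],0,-1],[[-0.0005,-0.001,0.11],0,-1],[[-0.0005,-0.001,0.126],0,-1],[[-0.0005,-0.001,0.126],0,-1],[[-0.0005,-0.001,0.126],0,1],[[-0.0005,-0.001,0.126],0,1],[[-0.0005,-0.001,0.126],0,1],[[-0.0005,-0.001,0.126],0,1],[[-0.0005,-0.001,0.126],0,1]]'

```text
time: 3.9
tool_pos: [0.5302, 0.2877, 0.0235]
ee_rot: [-3.142, 0.0, 2.633]
wrist_force: [-0.8, -0.5, -0.0]
width: 0.0473
finger_force: 0.0
```

```bash
python3 c.py did -.0005 -.001 .126 0; python3 -c "
from bench import robot;o=robot.get_obs();print(o['tool_pos'],o['ee_rot'],o['width'],o['finger_force'],o['wrist_force'])"
```

```text
cmd [5.3010e-01 2.8780e-01 2.4000e-02 1.5085e+02]
[0.53023978 0.28767581 0.02346272] [-3.14152022e+00  3.78741719e-05  2.63291533e+00] 0.04725023690315589 0.0 [-0.82859791 -0.53001369 -0.0289855 ]
```

Request:
carry_out --steps '[[[0,0.0023,0],0,0.1],[[0,0.0023,0],0,1],[[0,0.0023,0],0,1],[[0,0.0023,0],0,1],[[0,0.0023,0],0,1],[[0,0.0023,0],0,1]]'

```text
time: 4.65
tool_pos: [0.5315, 0.2899, 0.0234]
ee_rot: [3.141, 0.0, 2.633]
wrist_force: [0.2, 1.2, -0.6]
width: 0.0194
finger_force: 30.0
```

```bash
python3 c.py did 0 .0023 0 0;  python3 -c "
from bench import robot;o=robot.get_obs();print(o['tool_pos'],o['ee_rot'],o['width'],o['finger_force'],o['wrist_force'])"
```

```text
cmd [5.3130e-01 2.8980e-01 2.4000e-02 1.5085e+02]
[0.53150452 0.28993529 0.02339332] [3.14115222e+00 9.62309947e-05 2.63299077e+00] 0.01938027004664014 29.988880455493927 [ 0.21620367  1.15465628 -0.58919766]
```

Request:
carry_out --steps '[[[0,0,-0.03],0,1],[[0,0,-0.08],0,1],[[0,0,-0.14],0,1],[[0,0,-0.2],0,1],[[0,0,-0.25],0,1],[[0,0,-0.25],0,1]]'

```text
time: 5.4
tool_pos: [0.5329, 0.2902, 0.2786]
ee_rot: [3.134, 0.006, 2.633]
wrist_force: [0.4, 0.3, -3.3]
width: 0.0196
finger_force: 30.0
```

```bash
python3 c.py did 0 0 -.25 0 go .535 -.259 .274 186;  python3 -c "
from bench import robot;o=robot.get_obs();print(o['tool_pos'],o['ee_rot'],o['width'],o['finger_force'],o['wrist_force'],o['wrist_torque'])"
```

```text
row [-0.2706 -0.4775  0.    ] roll -3.515
cmd [  0.5313   0.2898   0.274  150.85  ]
[0.53288832 0.29022132 0.27861489] [3.13448236 0.00592598 2.63277228] 0.019579090957030056 29.988368153572083 [ 0.42517511  0.33463959 -3.34550779] [ 0.08472874 -0.13280752  0.02057141]
```

```bash
python3 c.py go .634 -.2505 .274 186
```

```text
row [-0.3529 -0.4218  0.    ] roll -3.515
cmd [  0.5313   0.2898   0.274  150.85  ]
```

Request:
carry_out --steps '[[[-0.03,-0.036,0],-0.3,1],[[-0.07,-0.084,0],-0.8,1],[[-0.353,-0.422,0],-3.5,1],[[-0.353,-0.422,0],-3.5,1],[[-0.353,-0.422,0],-3.5,1],[[-0.353,-0.422,0],-3.5,1],[[-0.353,-0.422,0],-3.5,1],[[-0.353,-0.422,0],-3.5,1],[[-0.353,-0.422,0],-3.5,1],[[-0.353,-0.422,0],-3.5,1]]'

```text
time: 6.65
tool_pos: [0.6326, -0.255, 0.2669]
ee_rot: [3.138, -0.009, -3.045]
wrist_force: [-0.4, 0.8, -3.6]
width: 0.0195
finger_force: 30.0
```

Request:
carry_out --steps '[[[0,0,0.05],0,1],[[0,0,0.09],0,1],[[0,0,0.11],0,1],[[0,0,0.11],0,1],[[0,0,0.11],0,1],[[0,0,0.11],0,1]]'

```text
time: 7.4
tool_pos: [0.6349, -0.2508, 0.1653]
ee_rot: [-3.14, 0.003, -3.039]
wrist_force: [-0.3, -0.2, -3.3]
width: 0.0195
finger_force: 30.0
```

```bash
python3 c.py did -.353 -.422 0 -3.5 did 0 0 .11 0
python3 - <<'E'
from h import *
s=snap('wrist','w2');W=world(s);z=W[...,2];o=robot.get_obs();print(o['tool_pos'],o['ee_rot'],o['width'],o['finger_force'],o['wrist_force'],-s['R'].T@s['t'])
for zz in(.018,.044):print(proj(s,[.5745,-.2567,zz]))
E
```

```text
cmd [ 6.3400e-01 -2.5070e-01  1.6400e-01  1.8585e+02]
[ 0.63484722 -0.25092636  0.16532724] [-3.13992732e+00  2.50723133e-03 -3.03921779e+00] 0.0197097351889382 29.991455376148224 [ 0.3166669  -0.20607869 -3.70665053] [ 0.55203322 -0.25905154  0.36897851]
[259.98039455 119.38408959]
[259.98365455 121.02393181]
```

View pics/w2.png

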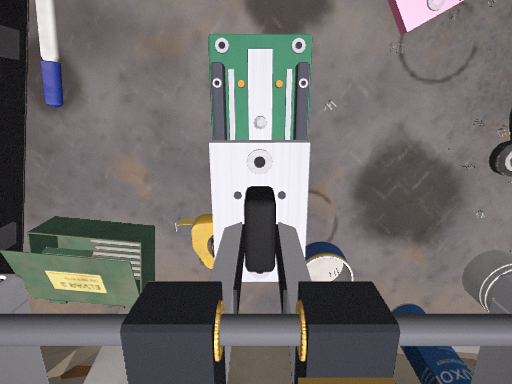

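The wrist picture shows the plate held level, its near edge at row 141. The jig's channel is ahead, with the cheeks at (217,100) and (303,100) and the dowel at (260,121). I'll measure the lateral and yaw mismatch between them.

Run:
```python
from h import *
s=dict(np.load('pics/w2.npz'));W=world(s);z=W[...,2];im=s['image'].astype(int)
u,v=np.meshgrid(np.arange(512),np.arange(384))
a=np.radians(6);ex=np.array([np.cos(a),np.sin(a)]);ey=np.array([-ex[1],ex[0]]);c=np.array([.5745,-.2567])
L=np.stack([(W[...,:2]-c)@ex,(W[...,:2]-c)@ey],-1)*1000
def line(pts,ax):  # fit L[1-ax] vs L[ax]
    return np.polyfit(pts[:,ax],pts[:,1-ax],1)
# cheeks: top faces
for n,u0,u1 in(('cl',205,228),('cr',292,314)):
    m=(z>.038)&(z<.05)&(u>u0)&(u<u1)&(v>55)&(v<137);
    E=[]
    for r in range(75,130,3):
        q=L[r][m[r]][:,:];E.append([q[:,0].mean(),q[:,1].min(),q[:,1].max()]) if len(q)>3 else 0
    E=np.array(E);print(n,m.sum(),np.median(z[m]).round(4),E.mean(0).round(1),'slopes deg',[np.degrees(np.polyfit(E[:,0],E[:,k],1)[0]).round(2) for k in(1,2)], 'x ext',L[m][:,0].min().round(1),L[m][:,0].max().round(1))
m=(z>.145)&(z<.17)&(u>195)&(u<320)&(v>135)&(v<220);print('plate top z',np.median(z[m]))
A=np.stack([W[m][:,0],W[m][:,1],np.ones(m.sum())],1);print('tilt',np.linalg.lstsq(A,W[m][:,2],rcond=None)[0])
E=[]
for r in range(145,215,3):
    q=L[r][m[r]];E.append([q[:,0].mean(),q[:,1].min(),q[:,1].max()])
E=np.array(E);print('plate',E.mean(0).round(1),[np.degrees(np.polyfit(E[:,0],E[:,k],1)[0]).round(2) for k in(1,2)],'min x',np.percentile(L[m][:,0],.5))
# dowel tip
m=(z>.03)&(z<.045)&(abs(u-260)<15)&(abs(v-121)<15);print('dowel',m.sum(),L[m].mean(0),np.median(z[m]),W[m].mean(0))
o=robot.get_obs();print('tcp local',((o['tool_pos'][:2]-c)@ex*1000).round(1),((o['tool_pos'][:2]-c)@ey*1000).round(1))
```

```text
cl 889 0.0443 [-19.  -49.3 -38.1] slopes deg [np.float64(-0.23), np.float64(-0.17)] x ext -57.6 15.7
cr 892 0.0443 [-18.7  37.2  48.3] slopes deg [np.float64(-0.42), np.float64(-0.37)] x ext -57.4 16.0
plate top z 0.15847353280614676
tilt [ 0.01960301 -0.00578832  0.14517782]
plate [ 33.2 -35.4  33.9] [np.float64(-0.2), np.float64(-0.27)] min x 6.448586971225997
dowel 128 [ 1.70882797 -0.49586829] 0.03689323533655155 [ 0.5762513  -0.25701453  0.03652367]
tcp local 60.6 -0.6
```

```bash
python3 c.py go .5957 -.2549 .164 185.85 go .5957 -.2549 .072 185.85
```

```text
row [ 0.0385 -0.0002  0.    ] roll 0.0
row [ 0.0385 -0.0002  0.092 ] roll 0.0
cmd [ 6.3400e-01 -2.5070e-01  1.6400e-01  1.8585e+02]
```

Request:
carry_out --steps '[[[0.0385,0,0],0,1],[[0.0385,0,0],0,1],[[0.0385,0,0.03],0,1],[[0.0385,0,0.06],0,1],[[0.0385,0,0.08],0,1],[[0.0385,0,0.09],0,1],[[0.0385,0,0.092],0,1],[[0.0385,0,0.092],0,1],[[0.0385,0,0.092],0,1],[[0.0385,0,0.092],0,1]]'

```text
time: 8.7
tool_pos: [0.5963, -0.2549, 0.0724]
ee_rot: [-3.141, 0.001, -3.039]
wrist_force: [0.1, 0.3, -2.9]
width: 0.0195
finger_force: 30.0
```

```bash
python3 c.py did .0385 0 .092 0
python3 - <<'E'
from h import *
s=snap('wrist','w3');W=world(s);z=W[...,2];o=robot.get_obs();print(o['tool_pos'],o['ee_rot'],o['wrist_force'],o['wrist_torque'])
t=snap('top','t3')
cv2.imwrite('pics/c3.png',np.vstack([cv2.resize(s['image'][0:300,130:400],(540,600))[:300*2]])[:,:,::-1])
u,v=np.meshgrid(np.arange(512),np.arange(384))
a=np.radians(6);ex=np.array([np.cos(a),np.sin(a)]);ey=np.array([-ex[1],ex[0]]);c=np.array([.5745,-.2567])
L=np.stack([(W[...,:2]-c)@ex,(W[...,:2]-c)@ey],-1)*1000
for n,m in(('plate',(z>.055)&(z<.075)&(v<235)),('cheek',(z>.038)&(z<.05)),('green',(im:=s['image'].astype(int))[...,1]-im[...,0]>30)):
    m=m&(abs(L[...,0])<100)&(abs(L[...,1])<60)
    for h in(-1,1):
        q=m&(L[...,1]*h>15);p=L[q]
        print(n,h,len(p),np.percentile(p,[1,99],axis=0).round(1).tolist() if len(p) else '')
    A=np.stack([W[m][:,0],W[m][:,1],np.ones(m.sum())],1);print(' tilt',np.linalg.lstsq(A,W[m][:,2],rcond=None)[0],np.median(z[m]))
E
```

```text
cmd [ 5.9570e-01 -2.5470e-01  7.2000e-02  1.8585e+02]
[ 0.59618344 -0.25487042  0.07218512] [-3.14088809e+00  9.70608408e-04 -3.03942043e+00] [ 0.02503833 -0.41637967 -3.32416949] [ 0.08924579 -0.10713009 -0.01884439]
plate -1 2491 [[-31.9, -35.6], [34.7, -15.3]]
plate 1 2305 [[-31.7, 15.3], [35.0, 34.0]]
 tilt [ 0.01293285 -0.00669483  0.05635222] 0.06535021883450476
cheek -1 1978 [[-56.9, -49.8], [58.9, -37.8]]
cheek 1 2069 [[-56.7, 37.2], [59.1, 48.7]]
 tilt [0.00540563 0.00105282 0.04157343] 0.04452061170968282
green -1 2430 [[-87.8, -54.2], [87.0, -15.1]]
green 1 2438 [[-87.5, 15.2], [87.5, 53.9]]
 tilt [0.00446979 0.00029873 0.01731505] 0.01860743045322482
```

View pics/c3.png

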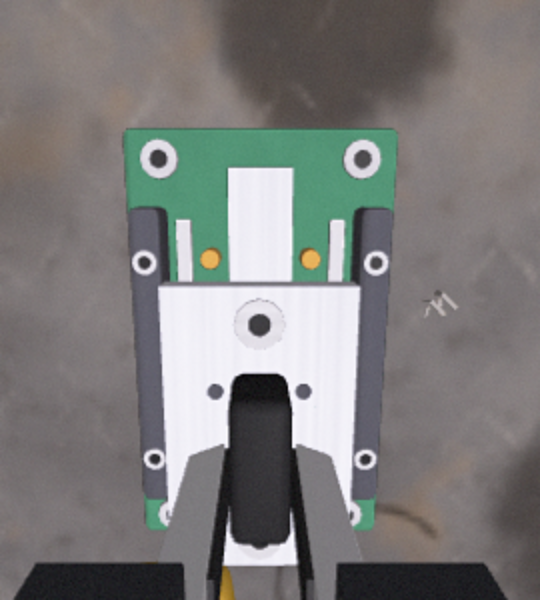

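The picture shows the plate centred between the cheeks, with its front edge at (260,285) in the crop. It is about 21 mm short of home and 11 mm above the dowel. I'll lower it gently.

Request:
carry_out --steps '[[[0,0.0005,0.004],0,1],[[0,0.0005,0.007],0,1],[[0,0.0005,0.009],0,1],[[0,0.0005,0.0095],0,1],[[0,0.0005,0.0095],0,1]]'

```text
time: 9.43
tool_pos: [0.5958, -0.2542, 0.062]
ee_rot: [-3.141, -0.0, -3.039]
wrist_force: [0.0, 0.2, -3.0]
width: 0.0195
finger_force: 30.0
```

Request:
carry_out --steps '[[[0,0,0.0005],0,1],[[0,0,0.001],0,1],[[0,0,0.0015],0,1],[[0,0,0.0015],0,1]]'

```text
time: 9.93
tool_pos: [0.5964, -0.2543, 0.0615]
ee_rot: [-3.141, 0.002, -3.039]
wrist_force: [-0.0, 1.2, 1.1]
width: 0.0196
finger_force: 30.0
```

Request:
carry_out --steps '[[[0.002,0,0.0003],0,1],[[0.004,0,0.0003],0,1],[[0.006,0,0.0003],0,1],[[0.008,0,0.0003],0,1],[[0.01,0,0.0003],0,1],[[0.012,0,0.0003],0,1],[[0.013,0,0.0003],0,1],[[0.013,0,0.0003],0,1]]'

```text
time: 10.92
tool_pos: [0.5839, -0.2561, 0.0616]
ee_rot: [-3.14, 0.003, -3.039]
wrist_force: [4.5, 0.7, 5.5]
width: 0.0197
finger_force: 30.0
```

```bash
python3 c.py did 0 .0005 .0095 0 did 0 0 .0015 0 did .013 0 .0003 0; python3 -c "
from bench import robot;o=robot.get_obs();print(o['tool_pos'],o['ee_rot'],o['wrist_force'],o['wrist_torque'])"
```

```text
cmd [ 5.8270e-01 -2.5550e-01  6.0700e-02  1.8585e+02]
[ 0.58392446 -0.25611581  0.06159096] [-3.13965964e+00  2.99061870e-03 -3.03946610e+00] [4.49138375 0.65831749 5.50323804] [ 0.17224731 -1.09280073  0.00870407]
```

Request:
carry_out --steps '[[[0.001,0,0],0,1],[[0.002,0,0],0,1],[[0.003,0,0],0,1],[[0.004,0,0],0,1],[[0.004,0,0],0,1]]'

```text
time: 11.55
tool_pos: [0.5755, -0.2553, 0.0569]
ee_rot: [3.138, -0.008, -3.04]
wrist_force: [0.1, 0.3, -4.5]
width: 0.0195
finger_force: 30.0
```

Request:
carry_out --steps '[[[0.001,0,0],0,1],[[0.002,0,0],0,1],[[0.002,0,0],0,1]]'

```text
time: 11.92
tool_pos: [0.5765, -0.2561, 0.0597]
ee_rot: [3.141, -0.001, -3.039]
wrist_force: [0.1, -0.0, -3.3]
width: 0.0195
finger_force: 30.0
```

Request:
carry_out --steps '[[[0,0,0.001],0,1],[[0,0,0.002],0,1],[[0,0,0.003],0,1],[[0,0,0.0035],0,1],[[0,0,0.0035],0,1]]'

```text
time: 12.55
tool_pos: [0.5769, -0.2561, 0.0567]
ee_rot: [-3.142, -0.0, -3.039]
wrist_force: [0.3, 0.3, -2.9]
width: 0.0195
finger_force: 30.0
```

```bash
python3 c.py did .006 0 0 0 did 0 0 .0035 0; python3 -c "
from bench import robot;o=robot.get_obs();print(o['tool_pos'],o['ee_rot'],o['wrist_force'],o['wrist_torque'])"
```

```text
cmd [ 5.7680e-01 -2.5610e-01  5.7200e-02  1.8585e+02]
[ 0.57688885 -0.25614275  0.05667258] [-3.14152779e+00 -6.03595216e-05 -3.03938465e+00] [ 0.30229912  0.27897427 -2.85409534] [ 0.08774014 -0.07113469 -0.05596002]
```

Request:
carry_out --steps '[[[0,0,0.001],0,1],[[0,0,0.002],0,1],[[0,0,0.003],0,1],[[0,0,0.004],0,1],[[0,0,0.005],0,1],[[0,0,0.0055],0,1],[[0,0,0.0055],0,1]]'

```text
time: 13.42
tool_pos: [0.5773, -0.2563, 0.0517]
ee_rot: [-3.141, 0.001, -3.039]
wrist_force: [-1.3, -0.3, 5.6]
width: 0.0199
finger_force: 30.0
```

```bash
python3 c.py did 0 0 .0055 0; python3 -c "
from bench import robot;o=robot.get_obs();print(o['tool_pos'],o['ee_rot'],o['wrist_force'],o['wrist_torque'])"
```

```text
cmd [ 5.7680e-01 -2.5610e-01  5.1700e-02  1.8585e+02]
[ 0.57728146 -0.25629541  0.05174181] [-3.14093759e+00  9.81333552e-04 -3.03937602e+00] [-1.34531742 -0.27592466  5.58955351] [ 0.3256649   0.14349379 -0.02915757]
```

Request:
carry_out --steps '[[[0,0,0.001],0,1],[[0,0,0.002],0,1],[[0,0,0.003],0,1],[[0,0,0.004],0,1],[[0,0,0.0045],0,1],[[0,0,0.0045],0,1]]'

```text
time: 14.18
tool_pos: [0.5774, -0.2564, 0.0478]
ee_rot: [-3.141, 0.001, -3.039]
wrist_force: [-2.1, 0.6, 6.3]
width: 0.0194
finger_force: 30.0
```

Request:
carry_out --steps '[[[0,0,0.0005],0,1],[[0,0,0.001],0,1],[[0,0,0.001],0,1]]'

```text
time: 14.55
tool_pos: [0.5775, -0.2565, 0.0475]
ee_rot: [-3.14, 0.002, -3.039]
wrist_force: [-2.5, 1.5, 9.9]
width: 0.0194
finger_force: 30.0
```

Request:
carry_out --steps '[[[0,0,0.0005],0,1],[[0,0,0.001],0,1],[[0,0,0.001],0,1],[[0,0,0.001],0,1]]'

```text
time: 15.05
tool_pos: [0.5775, -0.2566, 0.0474]
ee_rot: [-3.14, 0.002, -3.039]
wrist_force: [-3.2, 1.4, 12.2]
width: 0.0193
finger_force: 30.0
```

```bash
python3 c.py did 0 0 .0045 0 did 0 0 .001 0 did 0 0 .001 0
python3 - <<'E'
from h import *
s=snap('wrist','w4');t=snap('top','t4');snap('side','s4')
o=robot.get_obs();print(o['tool_pos'],o['ee_rot'],o['wrist_force'],o['wrist_torque'])
a=np.radians(6);ex=np.array([np.cos(a),np.sin(a)]);ey=np.array([-ex[1],ex[0]]);c=np.array([.5745,-.2567])
for s in(s,t):
    W=world(s);z=W[...,2];L=np.stack([(W[...,:2]-c)@ex,(W[...,:2]-c)@ey],-1)*1000
    for n,lo,hi,y0,y1 in(('plate',.034,.046,15,33),('cheek',.038,.05,39,47)):
        for sx in(-1,1):
          for sy in(-1,1):
            m=(z>lo)&(z<hi)&(L[...,1]*sy>y0)&(L[...,1]*sy<y1)&(L[...,0]*sx>30)&(abs(L[...,0])<62)
            if m.sum()>10: print(n,sx,sy,m.sum(),np.median(z[m]).round(4),'xext',np.percentile(L[m][:,0],[1,99]).round(1))
E
```

```text
cmd [ 5.7680e-01 -2.5610e-01  4.5200e-02  1.8585e+02]
[ 0.57749522 -0.25666776  0.047419  ] [-3.13986947e+00  1.99871588e-03 -3.03951782e+00] [-1.96140804  1.17607623 11.64933839] [ 0.54999592  0.66164225 -0.04097212]
plate -1 -1 800 0.0407 xext [-51.4 -30.3]
plate -1 1 790 0.0407 xext [-51.1 -30.1]
cheek -1 -1 494 0.0446 xext [-58.2 -30.5]
cheek -1 1 482 0.0448 xext [-57.6 -30.4]
cheek 1 -1 307 0.0448 xext [30.1 55.1]
cheek 1 1 301 0.0449 xext [30.1 55.4]
plate -1 1 41 0.0416 xext [-53.3 -30.1]
cheek -1 1 23 0.0443 xext [-59.2 -30.6]
cheek 1 1 24 0.0446 xext [32.2 59.4]
```

Request:
carry_out --steps '[[[0,0,0.0005],0,1],[[0,0,0.001],0,1],[[0,0,0.0015],0,1],[[0,0,0.0015],0,1],[[0,0,0.0015],0,1],[[0,0,0.0015],0,1]]'

```text
time: 15.95
tool_pos: [0.5775, -0.2567, 0.0474]
ee_rot: [-3.139, 0.002, -3.039]
wrist_force: [-4.6, 2.5, 16.7]
width: 0.0197
finger_force: 30.0
```

Run:
```python
from h import *
s=snap('wrist','w5');b=snap('side','s5')
o=robot.get_obs();print(o['tool_pos'],o['ee_rot'],o['wrist_force'],o['wrist_torque'])
a=np.radians(6);ex=np.array([np.cos(a),np.sin(a)]);ey=np.array([-ex[1],ex[0]]);c=np.array([.5755,-.2567])
W=world(s);z=W[...,2];L=np.stack([(W[...,:2]-c)@ex,(W[...,:2]-c)@ey],-1)*1000
def zs(lo,hi,y0,y1):
  for x in range(-50,60,10):
    m=(z>lo)&(z<hi)&(abs(L[...,1])>y0)&(abs(L[...,1])<y1)&(abs(L[...,0]-x)<4)
    print(x,m.sum(),np.median(z[m]).round(4) if m.any() else '',end=' | ')
  print()
zs(.03,.047,26,32);zs(.04,.05,40,46)
A=cv2.resize(s['image'][0:330,120:400],(480,566));p=proj(b,[.575,-.257,.04]).astype(int);print(p)
B=cv2.resize(b['image'][max(p[1]-40,0):p[1]+40,p[0]-30:p[0]+30][:,:],(300,400),interpolation=cv2.INTER_CUBIC)
B=np.vstack([B,np.zeros((166,300,3),np.uint8)])
cv2.imwrite('pics/c5.png',np.hstack([A,B])[:,:,::-1])
```

```text
[ 0.57752655 -0.256701    0.0474127 ] [-3.13945809e+00  2.52140254e-03 -3.03951226e+00] [-5.20599079  2.5314694  16.08102178] [ 0.74003751  1.01892846 -0.05287013]
-50 192 0.0405 | -40 189 0.0408 | -30 178 0.0407 | -20 179 0.0407 | -10 167 0.0408 | 0 161 0.0408 | 10 153 0.0408 | 20 68 0.0408 | 30 3 0.0406 | 40 0  | 50 0  | 
-50 206 0.0446 | -40 197 0.0452 | -30 191 0.0448 | -20 184 0.0447 | -10 181 0.0447 | 0 172 0.0448 | 10 162 0.0449 | 20 159 0.0448 | 30 150 0.0448 | 40 150 0.0452 | 50 143 0.0448 | 
[269 130]
```

View pics/c5.png

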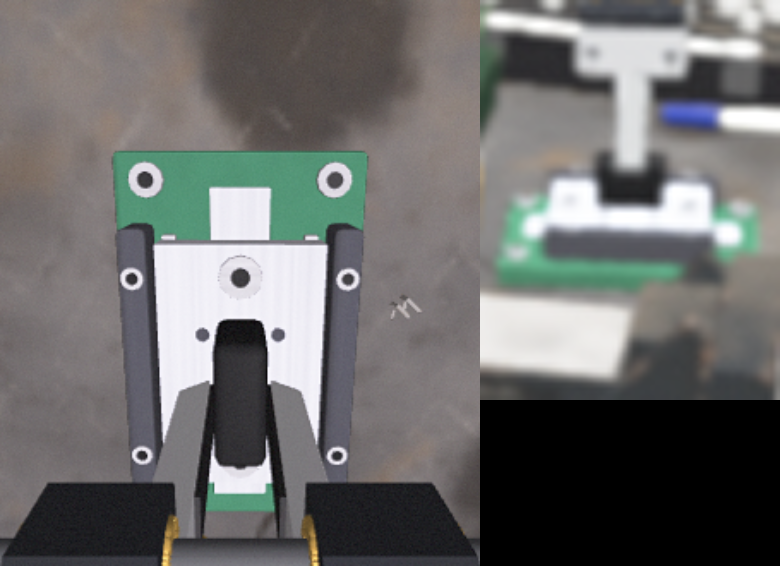

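The plate is level at 4.0 mm below the cheek tops along its length, which is fully home (front edge at (240,242) in the crop). The TCP has stalled on the hard seat with about 20 N of push, so I hand in.

```bash
python3 -c "
from bench import robot;print(robot.close_job())"
```

```text
the job is handed in; nothing more can be done
None
```

The drill plate is pressed fully home on the jig's seat over the dowel, still gripped and held down with about 20 N, and the job was handed in at about 16 s of the 54 s allowed; the judge's verdict was not shown.

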